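# Catch the toy wheels from the dispenser chute

### The arm

A 7-joint arm with a two-finger parallel gripper is mounted at the origin on the work surface. World frame = base frame: x ahead of the robot, y to its left, z up, the work surface at z = 0. Lengths are in m, angles in rad, forces in N, time in s.
With the tool pointing down it reaches from about 0.35 to 0.9 m from the base axis. Payload 7.2 kg.
Tool frame: the origin (TCP) lies at the very end of the fingers, on their centre line; the grasp point (between the pads) lies 19 mm behind it; z points along the fingers, y is the line along which they close (so a half turn about z gives the same grasp; the last joint's range is limited). The gripper opens to 88 mm and grips with 3 to 60 N. Pads are 20 mm wide; open, the fingers measure 115 mm over their backs; the gripper's body (75 mm by 178 mm) begins 61 mm behind the grasp point.
Start: joints at [-1.385, 0.411, -0.013, 1.596, 0.006, 1.134, -0.082], TCP at [0.157, 0.605, 0.223] pointing down, gripper open.
Joint ranges: [-2.95, 2.95], [-0.29, 1.99], [-1.47, 1.44], [0.14, 2.54], [-1.03, 4.17], [0.13, 1.85], [-2.86, 2.86]. Speed limits (rad/s): [2.39, 2.39, 3.01, 3.01, 3.14, 3.14, 3.14].

### API

Orientations are given as a 3x3 rotation matrix whose columns are the frame's x, y, z axes.
In Python, from plant import arm gives the robot as it stands.
- The arm moves only by the tool step_arm, never from a script. Its argument "steps" is a list of rows, each an object with "translation": the shift along the tool's x, y, z in cm, a list of three; "turn": the turn about the tool's z in rad. In form: [{"translation": [tx, ty, tz], "turn": turn}, ...]. A call has 1 to 5 rows; each row is the pose to reach, as a shift and turn from the pose commanded when the call began, along the tool's axes at that moment; what a row does not reach only later rows make up. A row lasts 1/10 s, in which the tool goes at most 50 mm and 8.59 degrees, less where a joint would pass 70% of its speed; a pose out of reach is approached as far as the arm can. A call with a gripper value outside its range is refused whole. "fingers" is the finger opening in cm, from 0 to 8.78, set as the call begins (left out, the last holds). The fingers move at their own pace and stop on an object; the grip force is fixed at half the most. Time passes only in rows, so rows that repeat a pose let the fingers close. It gives the time, the measured TCP pose, the force, the opening and the grip force at its end, in the units of the state.
- arm.state(): the state, without advancing time (a new reading comes with each control period).
- arm.snapshot(name): name is "side" or "top" or "wrist"; returns the picture (420x560x3 uint8, blue, green, red); there is no depth.
- arm.calibration(name): a dict with "vfov" (degrees; the focal length in pixels is half the picture's height over the tangent of half this angle, whatever the lens; pixels are square), "cx", "cy" (the principal point, pixels), "world_from_camera" (4x4, takes a point from camera to world coordinates); the wrist camera has in their place "hand_eye" (4x4, takes a point from camera to tool coordinates, whose origin is the TCP and whose axes are the flange's). Camera axes: x right, y up, looking along -z (the intrinsics and any distortion apply to the point x, -y, -z); pixel columns grow to the right and rows downward; lengths in m; the calibration is good to about 2 mm. A picture is of the moment at which its call begins: read the wrist's pose just before it. calibration takes no time and is no camera call.
- arm.close_job(): hands the job in; it is judged then, once.
The state is a dict: "t": time; "qpos": joint angles; "qvel": joint speeds; "tau": joint torques, N m; "tool_pos": TCP position; "tcp_rot": TCP orientation; "force": force on the tool from outside, world axes, zero at the start; "torque": the same for the moment, N m; "width": opening from 0.0 (shut) to 1.0 (fully open); "gripper_force": force on a finger pad.
Only numpy, scipy, OpenCV 4.12 (cv2) and the standard library are available. Lean on these libraries where they do the work, as an engineer would, in place of code of your own. Each camera call takes 0.05 s, during which the arm holds its last target. There are 200 camera calls.

### The job

Stand the wooden bud vase that is in the way in front of the wheel dispenser upright on the round cork mat. Then lift the dish by its handle, hold it under the chute's lip and push its front against the paddle so that the gate drops, and keep it pressed there until all three wooden wheels have slid into the dish. Set the dish with the three wheels down flat on its board again, and leave the other things on the counter as they are.

Things in the scene. Friction and masses are not known exactly. Their poses are not given: they have to be found in the camera images.
- dispenser: fixed wheel dispenser: an open chute (42 mm wide inside, metal floor, wooden sides, 200 mm long) sloping down at 30 degrees to its front (-x) on a wooden trestle. Origin on the counter straight below the middle of the lip (the chute's low end, 175 mm up); x points back up the chute (yaw 0: front faces the robot). Base from 65 mm, legs from 90 mm behind the lip
- lip (a point): middle of the lip, the lower front edge of the chute floor, 175 mm above the counter
- crank (a joint): sprung crank of the dispenser, rad: 0 at rest, stop at 0.36. Axle 60 mm behind the lip, 188 mm up. It carries the gate (a metal plate closing the lip) and a paddle under the chute. Pushing the paddle back (dispenser +x, 2 to 6 N) drops the gate: wheels slide out from about 0.2, freely from 0.28. Springs shut. The dropped gate's lower edge is 145 mm above the counter
- paddle_face (a point): middle of the paddle's front face, a dark wooden plate 64 mm wide, 50 mm tall (90 to 140 mm above the counter), at rest 30 mm behind the lip and 115 mm above the counter; swings back about 20 mm at 0.3 rad. Axes: the crank's
- dish: loose open wooden dish, outside 140 (x) x 110 (y) x 52 mm tall, walls and floor 6 mm, 0.15 to 0.26 kg. Origin at the centre of its underside, z up. A straight handle 18 mm wide, 22 mm tall (20 to 42 mm above the underside) runs 85 mm out from the middle of its -x wall, to x = -155 mm. Starts on the board
- dish_grip (a point): grip point on the dish's handle: x = -115 mm, 31 mm above the dish's underside (middle of the handle); axes as the dish
- board: fixed flat dark wooden board, 260 (x) x 180 (y) x 12 mm, where the dish starts and ends. Origin at the centre of its underside
- vase: loose turned wooden bud vase standing in front of the lip, 118 mm tall, foot 48 mm across, belly 60 mm across at 30 mm height, neck 30 mm across from 74 to 104 mm height, lip 38 mm. Origin at the centre of its underside, z up
- mat: fixed round cork mat, 130 mm across, 5 mm thick. Origin at the centre of its underside
- wheel1: loose chunky wooden toy wheel, 32 mm across, 18 mm thick, 15 g; origin at its centre, z its axis. Starts in the chute, number 1 from the lip
- wheel2: loose chunky wooden toy wheel, 32 mm across, 18 mm thick, 15 g; origin at its centre, z its axis. Starts in the chute, number 2 from the lip
- wheel3: loose chunky wooden toy wheel, 32 mm across, 18 mm thick, 15 g; origin at its centre, z its axis. Starts in the chute, number 3 from the lip
- turned_cup: bystander, to be left alone: small open turned wooden cup, 64 mm across, 65 mm tall. Origin at its underside
- wood_bowl: bystander, to be left alone: shallow pale wooden bowl, 84 mm across, 40 mm tall. Origin at its underside
- oil_jar: bystander, to be left alone: amber glass jar with metal cap, 56 mm across, 75 mm tall. Origin at its underside
- egg_stand: bystander, to be left alone: small turned wooden egg on a foot, 48 mm across, 66 mm tall. Origin at its underside
- carving_tool: bystander, to be left alone: carving tool with wooden handle lying on the counter between the robot and the dispenser. Origin at its underside
- sanding_block: bystander, to be left alone: cork sanding block 70 x 45 x 28 mm. Origin at its underside
- dust_brush: bystander, to be left alone: hand brush lying on the counter. Origin at its underside
Things that resemble listed ones, but are neither listed nor needed, are in the scene too. What is shaped like the dish but orange or white is not meant.

How it is judged:
By the outcome, as a careful person would: the job done as asked, in the order asked, and still so for the second after the job is handed in, with the robot touching nothing.
It also fails if it takes over 64 s, if anything falls off the work surface, if the arm or the gripper's body presses on something with over 40 N, if the wrist force passes 120 N, or if a joint passes its speed limit or range.

## Working session

There is one attempt and no reset: what is moved stays moved. The work goes in short steps, Python scripts to look and compute and a tool call to move; the robot and the scene stay as the last step left them, time stands still between calls to the robot, and variables do not carry over. Pictures are saved under pics/ and viewed, at most 10 in all, crops included, and the job is handed in when it is done.

Besides the shell and the picture viewer there is one more tool, called after ">>>" in YAML: its name, and indented under it one key for each argument. step_arm: Moves the arm, as the interface text tells. Its arguments: {"type":"object","properties":{"steps":{"type":"array"},"fingers":{"type":"number"}},"required":["steps"]}

```bash
mkdir -p pics; ls
python3 - <<'E'
from plant import arm
import cv2,numpy as np
np.set_printoptions(precision=4,suppress=True)
for n in ("side","top"):
    im=arm.snapshot(n); cv2.imwrite(f"pics/{n}0.png",im); print(n,arm.calibration(n))
print(arm.calibration("wrist")); print(arm.state())
E
```

```text
pics
side {'vfov': 50.055612772110834, 'cx': 279.638783721932, 'cy': 212.74580033487098, 'world_from_camera': array([[-0.9693,  0.1711, -0.1765,  0.2251],
       [-0.2456, -0.7013,  0.6692,  1.0461],
       [-0.0093,  0.692 ,  0.7218,  1.2698],
       [ 0.    ,  0.    ,  0.    ,  1.    ]])}
top {'vfov': 56.25308366046545, 'cx': 276.0953296458343, 'cy': 209.11244986617373, 'world_from_camera': array([[-0.0073,  0.9925, -0.1222,  0.3547],
       [-0.9999, -0.0081, -0.0061, -0.0112],
       [-0.007 ,  0.1221,  0.9925,  1.1604],
       [ 0.    ,  0.    ,  0.    ,  1.    ]])}
{'vfov': 58.22971045164972, 'cx': 278.5973363601155, 'cy': 211.6690447962748, 'hand_eye': array([[-0.0004,  0.9534,  0.3016,  0.0821],
       [ 1.    ,  0.0007, -0.0007,  0.0004],
       [-0.0009,  0.3016, -0.9534, -0.1625],
       [ 0.    ,  0.    ,  0.    ,  1.    ]])}
{'t': 0.1, 'qpos': array([-1.3852,  0.4118, -0.0127,  1.5969,  0.0056,  1.1343, -0.0822]), 'qvel': array([ 0.001 , -0.0024, -0.0006, -0.0008,  0.0007, -0.0008, -0.0016]), 'tau': array([  0.003 , -58.9099,   0.6441, -29.1709,  -0.0537,   0.0145,
         0.    ]), 'tool_pos': array([0.1569, 0.6045, 0.2219]), 'tcp_rot': array([[-0.968 ,  0.251 , -0.0002],
       [ 0.251 ,  0.968 , -0.0014],
       [-0.0001, -0.0014, -1.    ]]), 'force': array([-0.5345, -0.552 ,  0.2204]), 'torque': array([-0.0132,  0.008 ,  0.0008]), 'gripper_force': 0.0, 'width': 0.9964095611826381}
```

View pics/top0.png

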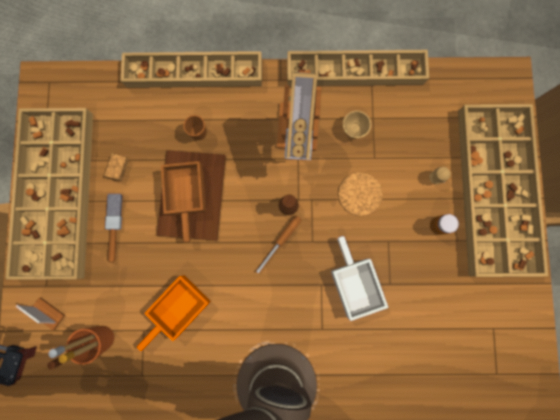

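View pics/side0.png

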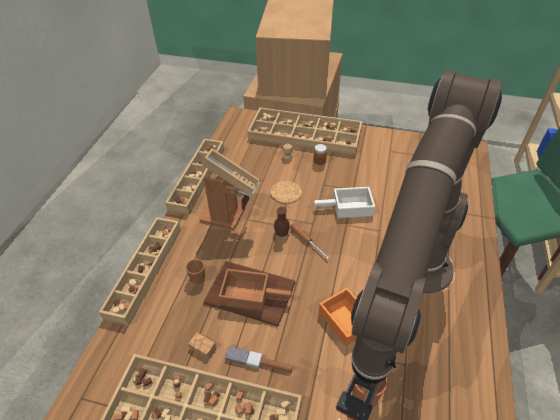

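The top view shows the brown dish on its board at (183,187) with its handle pointing down to (185,235). The vase is at (289,204), the mat at (360,194) and the chute lip near (298,158).

What could be confused:
- **Dish:** brown (183,187), orange (178,308) or white (360,288). I choose the brown one on the board.
- **Vase:** dark (289,204), cup (195,127) or egg (443,175). I choose (289,204), in front of the lip.
- **Mat:** the round cork one at (360,194), not the sanding block at (116,167).

I'll check these in one crop.

```bash
cat > h.py <<'E'
import numpy as np,cv2
np.set_printoptions(precision=4,suppress=True)
from plant import arm
def ray(n,uv,T=None):
    c=arm.calibration(n); f=210/np.tan(np.radians(c["vfov"]/2))
    d=np.array([(uv[0]-c["cx"])/f,-(uv[1]-c["cy"])/f,-1.])
    if n=="wrist": T=T@c["hand_eye"]
    else: T=c["world_from_camera"]
    return T[:3,3],T[:3,:3]@d
def onz(n,uv,z,T=None):
    o,d=ray(n,uv,T); return (o+d*(z-o[2])/d[2])[:2]
def tri(rs):
    A=0;b=0
    for o,d in rs:
        d=d/np.linalg.norm(d);P=np.eye(3)-np.outer(d,d);A=A+P;b=b+P@o
    return np.linalg.solve(A,b)
def pix(n,p,T=None):
    c=arm.calibration(n); f=210/np.tan(np.radians(c["vfov"]/2))
    M=T@c["hand_eye"] if n=="wrist" else c["world_from_camera"]
    q=np.linalg.inv(M)@np.append(p,1); return c["cx"]+f*q[0]/-q[2],c["cy"]+f*q[1]/q[2]
def tcp():
    s=arm.state();T=np.eye(4);T[:3,:3]=s["tcp_rot"];T[:3,3]=s["tool_pos"];return T
E
python3 - <<'E'
from h import *
im=cv2.imread("pics/top0.png")
cv2.imwrite("pics/crop1.png",cv2.resize(im[65:245,150:390],(800,600),interpolation=cv2.INTER_CUBIC))
print(onz("top",(360,194),.005),"vase",onz("top",(289,204),.118),"lip",onz("top",(299,159),.175),"dish",onz("top",(183,187),.064))
print(pix("side",np.r_[onz("top",(360,194),.005),.005]),pix("side",np.r_[onz("top",(289,204),.118),.118]),pix("top",(0,0,.1)))
E
```

```text
[ 0.5402 -0.2539] vase [ 0.4965 -0.0395] lip [ 0.6051 -0.065 ] dish [0.555 0.259]
(np.float64(285.9276324092252), np.float64(190.644899235134)) (np.float64(283.636948977054), np.float64(209.74695728670818)) (np.float64(275.62166408608726), np.float64(396.61673601222606))
```

View pics/crop1.png

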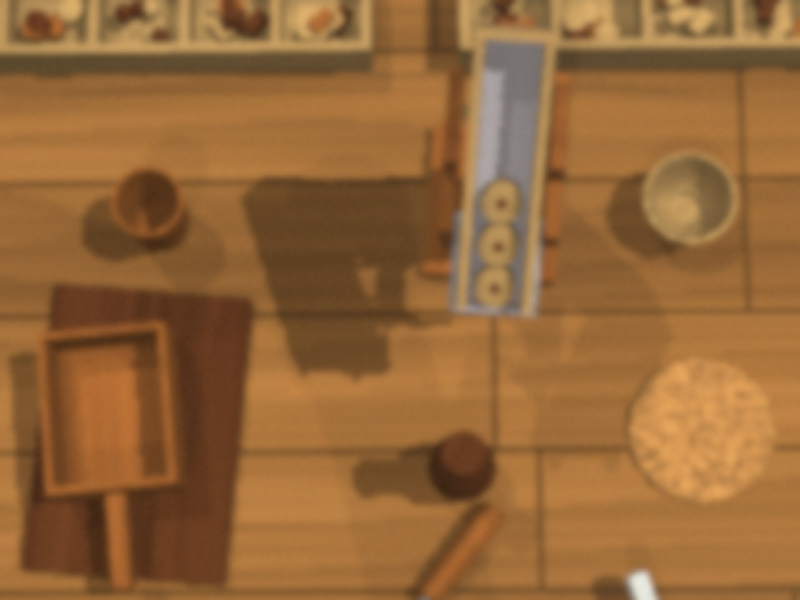

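The crop confirms the picks: the brown dish at crop (108,410) with its handle end at (122,585), the vase with its top at (465,453), the mat at (702,430), and the chute with three wheels and its lip at about (495,313).

Run:
```python
from h import *
P=lambda x,y:(149.65+x*.3,64.65+y*.3)
W=lambda x,y,z:onz("top",P(x,y),z)
print("mat",W(702,430,.005),"vase",W(465,453,.118))
c=np.array([W(*p,.064) for p in((38,335),(165,322),(178,485),(48,497))]);print("dish",c,c.mean(0))
f=(c[0]+c[1])/2;b=(c[2]+c[3])/2;e=W(122,588,.054);d=f-b
print("L",np.linalg.norm(d),"W",np.linalg.norm(c[0]-c[1]),np.degrees(np.arctan2(*d[::-1])),"side yaw",np.degrees(np.arctan2(*(c[0]-c[3])[::-1])),np.degrees(np.arctan2(*(c[1]-c[2])[::-1])),"handle end",e)
b4=np.array([W(*p,.012) for p in((55,287),(252,300),(226,584),(22,570))]);print("board",b4.mean(0),b4)
# chute: floor lip z .175, side tops ; axis from wheels
for a in ((494,290,.195),(497,246,.212),(501,204,.228)): print("wheel",W(*a))
print("lip",W(452,312,.175),W(537,316,.175),"top",W(478,38,.3),W(557,40,.3),"low corners .2",W(457,308,.2),W(533,312,.2))
im=cv2.imread("pics/side0.png")
cv2.imwrite("pics/crop2.png",cv2.resize(im[140:320,170:410],(800,600),interpolation=cv2.INTER_CUBIC))
s=arm.state();print(s["tool_pos"])
```

```text
mat [ 0.5412 -0.2547] vase [ 0.5059 -0.04  ]
dish [[0.6189 0.3232]
 [0.6293 0.2144]
 [0.4884 0.2011]
 [0.4791 0.3108]] [0.5539 0.2624]
L 0.14094811909657995 W 0.10931425117374738 5.246629617500727 side yaw 5.085891367372043 5.406024644593656 handle end [0.4024 0.249 ]
board [0.5413 0.2467] [[0.6755 0.325 ]
 [0.6619 0.1471]
 [0.407  0.1677]
 [0.4207 0.3472]]
wheel [ 0.619  -0.0612]
wheel [ 0.648  -0.0631]
wheel [ 0.6749 -0.0656]
lip [ 0.6074 -0.0297] [ 0.6037 -0.0951] top [ 0.7689 -0.0473] [ 0.7669 -0.1018] low corners .2 [ 0.604 -0.033] [ 0.6004 -0.09  ]
[0.1569 0.6045 0.2219]
```

View pics/crop2.png

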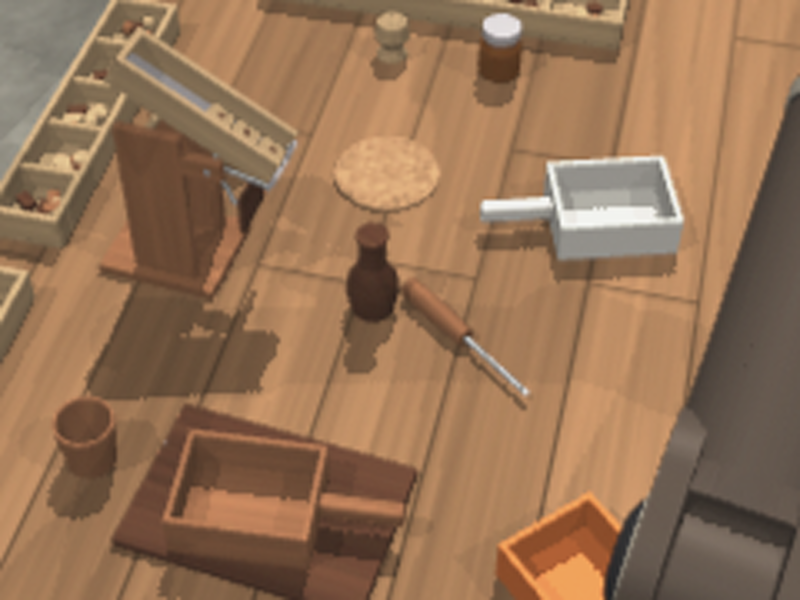

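>>> step_arm:
  steps:
    - {"translation": [-3.4,-3.6,0],"turn": 0}
    - {"translation": [-6.8,-7.2,0],"turn": 0}
    - {"translation": [-10.2,-10.8,0],"turn": 0}
    - {"translation": [-13.6,-14.4,0],"turn": 0}
    - {"translation": [-17,-18,0],"turn": 0}

```text
t: 0.6
tool_pos: [0.2768, 0.386, 0.2224]
tcp_rot: [[-0.968, 0.251, -0.0], [0.251, 0.968, -0.0], [0.0, -0.0, -1.0]]
force: [1.2, 0.9, 0.2]
width: 1.005
gripper_force: 0.0
```

>>> step_arm:
  steps:
    - {"translation": [-3.4,-3.6,0],"turn": 0}
    - {"translation": [-6.8,-7.2,0],"turn": 0}
    - {"translation": [-10.2,-10.8,0],"turn": 0}
    - {"translation": [-13.6,-14.4,0],"turn": 0}
    - {"translation": [-17,-18,0],"turn": 0}

```text
t: 1.1
tool_pos: [0.3961, 0.1692, 0.2227]
tcp_rot: [[-0.968, 0.251, 0.0], [0.251, 0.968, 0.0], [-0.0, 0.0, -1.0]]
force: [0.9, 0.2, -0.6]
width: 1.0
gripper_force: 0.0
```

>>> step_arm:
  steps:
    - {"translation": [-3.4,-3.6,0],"turn": -0.04}
    - {"translation": [-6.8,-7.2,0],"turn": -0.08}
    - {"translation": [-10.2,-10.8,0],"turn": -0.12}
    - {"translation": [-13.3,-14.4,0],"turn": -0.17}
    - {"translation": [-14,-17.7,0],"turn": -0.17}

```text
t: 1.6
tool_pos: [0.4885, -0.0382, 0.2225]
tcp_rot: [[-0.996, 0.084, 0.001], [0.084, 0.996, -0.001], [-0.001, -0.001, -1.0]]
force: [-0.7, -0.0, 0.2]
width: 0.999
gripper_force: 0.0
```

Run:
```python
from h import *
T=tcp();im=arm.snapshot("wrist");cv2.imwrite("pics/w1.png",im)
print(T, tri([ray("top",(149.65+465*.3,64.65+453*.3)),ray("side",(281.2,210.1))]))
print("predict",pix("wrist",(.506,-.040,.118),T))
print("mat side/top",tri([ray("top",(149.65+702*.3,64.65+430*.3)),ray("side",(169.65+387*.3,139.65+172*.3))]))
```

```text
[[-0.9965  0.0836  0.001   0.4885]
 [ 0.0836  0.9965 -0.0014 -0.0382]
 [-0.0011 -0.0013 -1.      0.2225]
 [ 0.      0.      0.      1.    ]] [ 0.5061 -0.0402  0.1133]
predict (np.float64(277.88789750799594), np.float64(230.62581612045756))
mat side/top [ 0.5417 -0.2559 -0.0005]
```

View pics/w1.png

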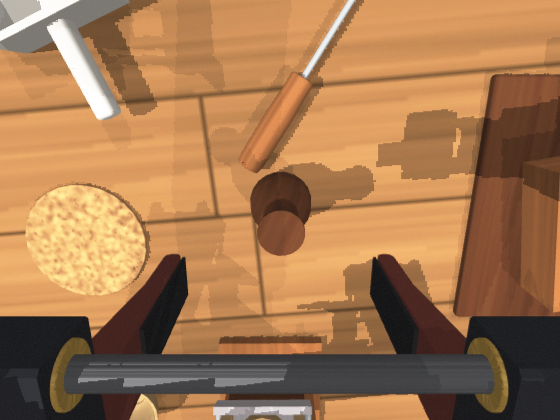

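The wrist view shows the vase top at (281,232), the mat centred at (86,239) and the dispenser gate at (263,408). The vase is upright at about (0.507, -0.038). I'll go down and grip its neck.

>>> step_arm:
  steps:
    - {"translation": [-1.85,0.2,2],"turn": 0}
    - {"translation": [-1.85,0.2,6],"turn": 0}
    - {"translation": [-1.85,0.2,10],"turn": 0}
    - {"translation": [-1.85,0.2,13],"turn": 0}
    - {"translation": [-1.85,0.2,14.7],"turn": 0}

```text
t: 2.15
tool_pos: [0.5035, -0.0346, 0.073]
tcp_rot: [[-0.996, 0.084, -0.004], [0.084, 0.996, -0.0], [0.004, -0.001, -1.0]]
force: [1.0, 1.6, 0.2]
width: 1.0
gripper_force: 0.0
```

>>> step_arm:
  steps:
    - {"translation": [0,0,0],"turn": 0}
    - {"translation": [0,0,0],"turn": 0}
    - {"translation": [0,0,0],"turn": 0}
    - {"translation": [0,0,0],"turn": 0}
    - {"translation": [0,0,0],"turn": 0}
  fingers: 1.5

```text
t: 2.65
tool_pos: [0.5059, -0.0347, 0.0765]
tcp_rot: [[-0.997, 0.083, 0.002], [0.083, 0.997, 0.0], [-0.002, 0.001, -1.0]]
force: [-0.3, 0.1, 0.1]
width: 0.584
gripper_force: 0.0
```

Run:
```python
from h import *
s=arm.state();print(s["tool_pos"],s["tcp_rot"],s["width"],s["gripper_force"],s["force"])
T=np.array([[-0.9965,.0836,.001,.4885],[.0836,.9965,-.0014,-.0382],[-.0011,-.0013,-1,.2225],[0,0,0,1]])
im=cv2.imread("pics/w1.png");hsv=cv2.cvtColor(im,cv2.COLOR_BGR2HSV)
print("mat",onz("wrist",(86,239),.005,T))
print("gate L/R",[onz("wrist",p,.19,T) for p in((215,404),(310,402))])
```

```text
[ 0.5059 -0.0347  0.0765] [[-0.9965  0.0835  0.0017]
 [ 0.0835  0.9965  0.0004]
 [-0.0016  0.0005 -1.    ]] 0.5838917974840607 0.0 [-0.2876  0.0826  0.0906]
mat [ 0.5403 -0.2516]
gate L/R [array([ 0.595 , -0.0882]), array([ 0.5985, -0.0268])]
```

>>> step_arm:
  steps:
    - {"translation": [0,-0.2,0],"turn": 0}
    - {"translation": [0,-0.2,0],"turn": 0}
    - {"translation": [0,-0.2,0],"turn": 0}
    - {"translation": [0,-0.2,0],"turn": 0}
    - {"translation": [0,-0.2,0],"turn": 0}

```text
t: 3.15
tool_pos: [0.5055, -0.0371, 0.0759]
tcp_rot: [[-0.996, 0.084, 0.001], [0.084, 0.996, -0.0], [-0.001, -0.0, -1.0]]
force: [-0.4, -0.7, 4.7]
width: 0.398
gripper_force: 30.0
```

>>> step_arm:
  steps:
    - {"translation": [0,0,-0.4],"turn": 0}
    - {"translation": [0,0,-1],"turn": 0}
    - {"translation": [0,0,-2],"turn": 0}
    - {"translation": [0,0,-3],"turn": 0}
    - {"translation": [0,0,-3],"turn": 0}

```text
t: 3.65
tool_pos: [0.5062, -0.0369, 0.1073]
tcp_rot: [[-0.996, 0.084, 0.003], [0.084, 0.996, 0.0], [-0.003, 0.001, -1.0]]
force: [0.4, -0.6, -1.5]
width: 0.399
gripper_force: 30.0
```

Run:
```python
from h import *
s=arm.state();print(s["tool_pos"],s["width"],s["gripper_force"],s["force"])
im=arm.snapshot("side");cv2.imwrite("pics/s1.png",cv2.resize(im[120:300,170:410],(800,600),interpolation=cv2.INTER_CUBIC))
```

```text
[ 0.5062 -0.0369  0.1073] 0.3987283249754214 29.99980827793479 [ 0.4438 -0.5537 -1.4561]
```

View pics/s1.png

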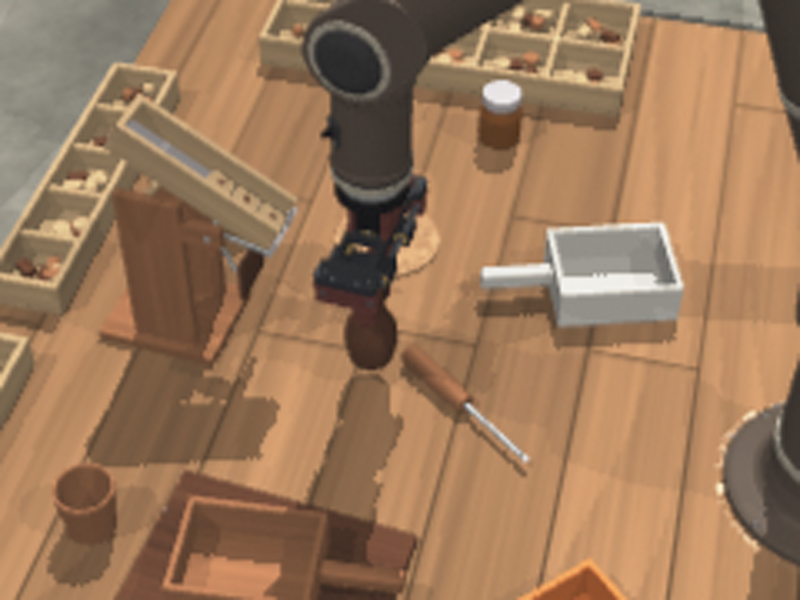

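The vase is lifted upright, with its belly at (371,335) and clear of the counter. I'll carry it to the mat.

>>> step_arm:
  steps:
    - {"translation": [-1,-4.2,-2],"turn": 0}
    - {"translation": [-2.1,-8.6,-2],"turn": 0}
    - {"translation": [-3.2,-13,-2],"turn": 0}
    - {"translation": [-4.3,-17.2,-2],"turn": 0}
    - {"translation": [-5.25,-21.3,-2],"turn": 0}

```text
t: 4.2
tool_pos: [0.5397, -0.2552, 0.1254]
tcp_rot: [[-0.997, 0.083, -0.0], [0.083, 0.997, 0.0], [0.0, 0.0, -1.0]]
force: [-0.0, -0.1, -1.7]
width: 0.394
gripper_force: 30.0
```

>>> step_arm:
  steps:
    - {"translation": [0,0,0],"turn": 0}
    - {"translation": [0,0,0],"turn": 0}
    - {"translation": [0,0,1.5],"turn": 0}
    - {"translation": [0,0,3],"turn": 0}
    - {"translation": [0,0,3],"turn": 0}

```text
t: 4.7
tool_pos: [0.5382, -0.251, 0.0926]
tcp_rot: [[-0.997, 0.082, -0.004], [0.082, 0.997, 0.002], [0.005, 0.002, -1.0]]
force: [-1.7, 0.5, -2.1]
width: 0.397
gripper_force: 30.0
```

>>> step_arm:
  steps:
    - {"translation": [0,0,0.5],"turn": 0}
    - {"translation": [0,0,0.9],"turn": 0}
    - {"translation": [0,0,1.2],"turn": 0}
    - {"translation": [0,0,1.4],"turn": 0}
    - {"translation": [0,0,1.4],"turn": 0}

```text
t: 5.2
tool_pos: [0.5396, -0.2535, 0.0815]
tcp_rot: [[-0.996, 0.084, -0.0], [0.084, 0.996, 0.0], [0.0, 0.0, -1.0]]
force: [-0.3, 0.1, -0.9]
width: 0.398
gripper_force: 30.0
```

>>> step_arm:
  steps:
    - {"translation": [0,0,0.05],"turn": 0}
    - {"translation": [0,0,0.05],"turn": 0}
    - {"translation": [0,0,0.05],"turn": 0}
    - {"translation": [0,0,0.05],"turn": 0}
    - {"translation": [0,0,0.05],"turn": 0}
  fingers: 8.0

```text
t: 5.7
tool_pos: [0.5398, -0.2536, 0.0813]
tcp_rot: [[-0.996, 0.084, 0.0], [0.084, 0.996, -0.0], [-0.0, -0.0, -1.0]]
force: [0.0, -1.0, 0.3]
width: 0.813
gripper_force: 0.0
```

>>> step_arm:
  steps:
    - {"translation": [0,0,0],"turn": 0}
    - {"translation": [0,0,-1],"turn": 0}
    - {"translation": [0,0,-4],"turn": 0}
    - {"translation": [0,0,-8],"turn": 0}
    - {"translation": [0,0,-12],"turn": 0}

```text
t: 6.2
tool_pos: [0.5392, -0.2536, 0.2029]
tcp_rot: [[-0.996, 0.084, -0.001], [0.084, 0.996, -0.0], [0.001, -0.0, -1.0]]
force: [0.5, -0.4, -0.4]
width: 0.913
gripper_force: 0.0
```

Run:
```python
from h import *
T=tcp();print(T)
cv2.imwrite("pics/w2.png",arm.snapshot("wrist"))
print(pix("wrist",(.5405,-.253,.118+.005),T),pix("wrist",(.5405,-.253,.005),T))
```

```text
[[-0.9965  0.0841 -0.0007  0.5392]
 [ 0.0841  0.9965 -0.0001 -0.2536]
 [ 0.0007 -0.0002 -1.      0.2029]
 [ 0.      0.      0.      1.    ]]
(np.float64(279.1761603107851), np.float64(220.92879714337803)) (np.float64(278.9411826816995), np.float64(181.77556481819363))
```

View pics/w2.png

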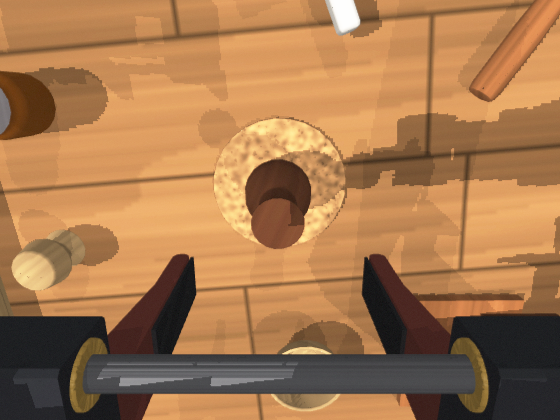

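The vase stands upright in the middle of the mat: its top is at (278,222), and the mat is centred at (280,181). Next, move over the dish handle.

>>> step_arm:
  steps:
    - {"translation": [1.0,3.4,0],"turn": 0}
    - {"translation": [1.9,6.8,0],"turn": 0}
    - {"translation": [2.8,10.2,0],"turn": 0}
    - {"translation": [3.8,13.6,0],"turn": 0}
    - {"translation": [4.7,17,0],"turn": 0}
  fingers: 5.0

```text
t: 6.75
tool_pos: [0.5067, -0.079, 0.2018]
tcp_rot: [[-0.996, 0.084, 0.001], [0.084, 0.996, 0.0], [-0.001, 0.0, -1.0]]
force: [0.5, 0.2, 0.0]
width: 0.572
gripper_force: 0.0
```

>>> step_arm:
  steps:
    - {"translation": [1.0,3.4,0],"turn": 0}
    - {"translation": [1.9,6.8,0],"turn": 0}
    - {"translation": [2.8,10.2,0],"turn": 0}
    - {"translation": [3.8,13.6,0],"turn": 0}
    - {"translation": [4.7,17,0],"turn": 0}

```text
t: 7.25
tool_pos: [0.4741, 0.0944, 0.2018]
tcp_rot: [[-0.996, 0.084, 0.001], [0.084, 0.996, 0.001], [-0.001, 0.001, -1.0]]
force: [1.0, 0.3, -0.7]
width: 0.569
gripper_force: 0.0
```

>>> step_arm:
  steps:
    - {"translation": [1.0,3.4,0],"turn": -0.05}
    - {"translation": [1.9,6.8,0],"turn": -0.1}
    - {"translation": [2.8,10.2,0],"turn": -0.14}
    - {"translation": [3.8,13.6,0],"turn": -0.176}
    - {"translation": [4.7,15.5,0],"turn": -0.176}

```text
t: 7.75
tool_pos: [0.44, 0.2544, 0.2017]
tcp_rot: [[-0.995, -0.096, 0.001], [-0.096, 0.995, 0.001], [-0.001, 0.001, -1.0]]
force: [-0.8, -0.4, -0.6]
width: 0.567
gripper_force: 0.0
```

Run:
```python
from h import *
T=tcp();print(T)
cv2.imwrite("pics/w3.png",arm.snapshot("wrist"))
a=np.radians(5.25);c=np.array([.5539,.2624]);ux=np.array([np.cos(a),np.sin(a)])
for x in(-.07,-.115,-.155): print(x,pix("wrist",np.r_[c+x*ux,.054],T))
```

```text
[[-0.9954 -0.0956  0.0007  0.44  ]
 [-0.0956  0.9954  0.0012  0.2544]
 [-0.0008  0.0011 -1.      0.2017]
 [ 0.      0.      0.      1.    ]]
-0.07 (np.float64(275.23834614104516), np.float64(241.6235072192073))
-0.115 (np.float64(275.2902508564742), np.float64(192.38968087887233))
-0.155 (np.float64(275.34024052761686), np.float64(144.9723553525736))
```

View pics/w3.png

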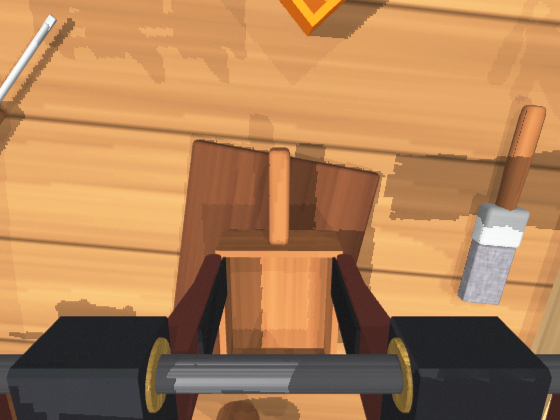

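The handle runs straight up the image at u=279, from v=148 (its end) to v=244 (the dish wall), so it lines up with the tool. Now descend and grip.

>>> step_arm:
  steps:
    - {"translation": [-0.2,0.05,4],"turn": 0}
    - {"translation": [-0.2,0.05,8],"turn": 0}
    - {"translation": [-0.2,0.05,12],"turn": 0}
    - {"translation": [-0.2,0.05,15.5],"turn": 0}
    - {"translation": [-0.2,0.05,17.7],"turn": 0}

```text
t: 8.3
tool_pos: [0.4419, 0.2512, 0.0222]
tcp_rot: [[-0.996, -0.092, -0.001], [-0.092, 0.996, -0.002], [0.001, -0.001, -1.0]]
force: [-0.1, 0.1, -0.4]
width: 0.567
gripper_force: 0.0
```

>>> step_arm:
  steps:
    - {"translation": [0,0,0],"turn": 0}
    - {"translation": [0,0,0],"turn": 0}
    - {"translation": [0,0,0],"turn": 0}
    - {"translation": [0,0,0],"turn": 0}
    - {"translation": [0,0,0],"turn": 0}
  fingers: 0.5

```text
t: 8.8
tool_pos: [0.4434, 0.253, 0.0255]
tcp_rot: [[-0.996, -0.092, 0.002], [-0.092, 0.996, 0.002], [-0.002, 0.002, -1.0]]
force: [-0.9, 0.2, 5.6]
width: 0.204
gripper_force: 29.9
```

>>> step_arm:
  steps:
    - {"translation": [0,0,0],"turn": 0}
    - {"translation": [0,0,0],"turn": 0}
    - {"translation": [0,0,0],"turn": 0}

```text
t: 9.1
tool_pos: [0.4433, 0.253, 0.0254]
tcp_rot: [[-0.996, -0.092, 0.002], [-0.092, 0.996, 0.002], [-0.002, 0.002, -1.0]]
force: [-2.2, 0.9, 8.0]
width: 0.203
gripper_force: 30.0
```

>>> step_arm:
  steps:
    - {"translation": [0,0,-0.5],"turn": 0}
    - {"translation": [0,0,-2],"turn": 0}
    - {"translation": [0,0,-4],"turn": 0}
    - {"translation": [0,0,-6],"turn": 0}
    - {"translation": [0,0,-7.3],"turn": 0}

```text
t: 9.6
tool_pos: [0.4425, 0.2521, 0.0984]
tcp_rot: [[-0.996, -0.092, 0.0], [-0.092, 0.996, 0.0], [-0.0, 0.0, -1.0]]
force: [0.4, -0.4, -1.9]
width: 0.203
gripper_force: 30.0
```

Run:
```python
from h import *
s=arm.state();print(tcp(),s["force"],s["torque"],s["width"])
im=arm.snapshot("side");cv2.imwrite("pics/s2.png",cv2.resize(im[180:360,150:390],(800,600),interpolation=cv2.INTER_CUBIC))
```

```text
[[-0.9958 -0.0919  0.0002  0.4425]
 [-0.0919  0.9958  0.0003  0.2521]
 [-0.0003  0.0003 -1.      0.0984]
 [ 0.      0.      0.      1.    ]] [ 0.3795 -0.3999 -1.871 ] [0.0474 0.2595 0.0235] 0.20349193431914347
```

View pics/s2.png

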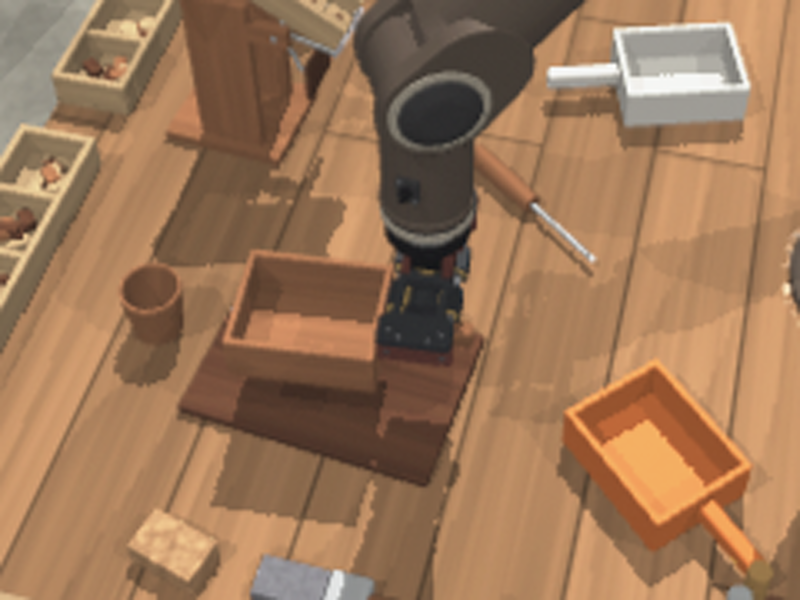

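The dish is lifted and looks level, with rim corners at (255,253), (390,268) and (225,343). I'll check the tilt numerically.

Run:
```python
from h import *
a=np.radians(5.27);u=np.array([np.cos(a),np.sin(a)]);v=np.array([-u[1],u[0]])
t=np.array([.4425,.2521])
for x,y in((.183,-.055),(.183,.055),(.043,-.055),(.043,.055)):
    for z in(.127,.137): print(x,y,z,(np.array(pix("side",np.r_[t+x*u+y*v,z]))+.35-[150,180])/.3)
```

```text
0.183 -0.055 0.127 [250.387  252.8777]
0.183 -0.055 0.137 [249.3774 246.4132]
0.183 0.055 0.127 [221.8008 346.1048]
0.183 0.055 0.137 [220.5853 339.7771]
0.043 -0.055 0.127 [392.6274 269.9389]
0.043 -0.055 0.137 [392.3245 263.4882]
0.043 0.055 0.127 [371.5471 365.2021]
0.043 0.055 0.137 [371.1152 358.9014]
```

>>> step_arm:
  steps:
    - {"translation": [0.75,-2.9,0],"turn": 0}
    - {"translation": [1.5,-5.8,0],"turn": 0}
    - {"translation": [2.25,-8.8,0],"turn": 0}
    - {"translation": [3.0,-11.7,0],"turn": 0}
    - {"translation": [3.75,-14.6,0],"turn": 0}

```text
t: 10.15
tool_pos: [0.4177, 0.102, 0.0967]
tcp_rot: [[-0.996, -0.092, -0.001], [-0.092, 0.996, -0.0], [0.001, -0.0, -1.0]]
force: [0.6, 0.0, -2.6]
width: 0.203
gripper_force: 30.0
```

>>> step_arm:
  steps:
    - {"translation": [0.75,-2.9,0],"turn": 0.04}
    - {"translation": [1.5,-5.8,0],"turn": 0.08}
    - {"translation": [2.25,-8.8,0],"turn": 0.12}
    - {"translation": [3.0,-11.7,0],"turn": 0.16}
    - {"translation": [3.75,-14.6,0],"turn": 0.16}

```text
t: 10.65
tool_pos: [0.3938, -0.0466, 0.0968]
tcp_rot: [[-0.998, 0.069, -0.001], [0.069, 0.998, -0.0], [0.001, -0.0, -1.0]]
force: [0.3, 0.0, -2.2]
width: 0.204
gripper_force: 30.0
```

>>> step_arm:
  steps:
    - {"translation": [0,0,0],"turn": 0}
    - {"translation": [0,0,0],"turn": 0}

```text
t: 10.85
tool_pos: [0.3943, -0.0457, 0.0969]
tcp_rot: [[-0.998, 0.069, -0.001], [0.069, 0.998, 0.0], [0.001, 0.0, -1.0]]
force: [0.4, 1.5, -2.7]
width: 0.202
gripper_force: 30.0
```

Run:
```python
from h import *
s=arm.state();print(tcp(),s["force"],s["torque"])
im=arm.snapshot("top");im2=arm.snapshot("side")
a=cv2.resize(im[110:240,240:360],None,fx=3.3,fy=3.3,interpolation=cv2.INTER_CUBIC)
b=cv2.resize(im2[150:280,190:310],None,fx=3.3,fy=3.3,interpolation=cv2.INTER_CUBIC)
o=np.hstack([a,b]);print(o.shape);cv2.imwrite("pics/pre.png",o)
```

```text
[[-0.9976  0.0695 -0.0005  0.3943]
 [ 0.0695  0.9976  0.0001 -0.0457]
 [ 0.0006  0.0001 -1.      0.0969]
 [ 0.      0.      0.      1.    ]] [ 0.3512  1.4955 -2.6683] [0.089  0.2457 0.0064]
(429, 792, 3)
```

View pics/pre.png

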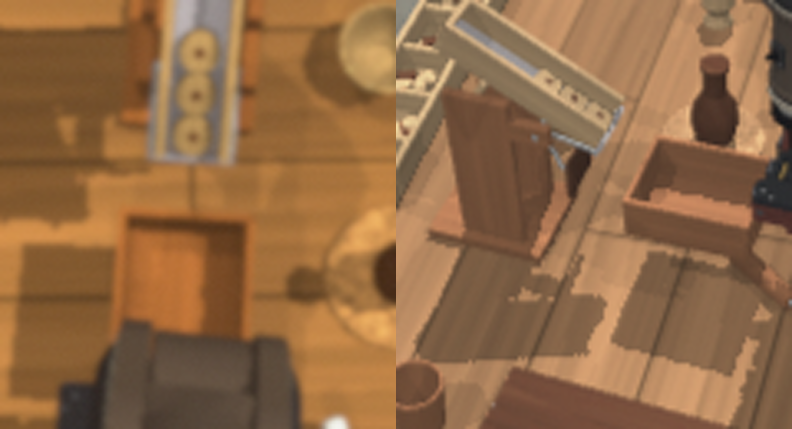

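Left panel (top view): dish front edge at (118–255, 214), gate at (147–239, 163). Right panel (side view): the dish is level below the lip and the paddle is at (578,175). Now compute the lateral alignment.

Run:
```python
from h import *
P=lambda x,y,z:onz("top",(239.85+x/3.3,109.85+y/3.3),z)
print(P(118,214,.136),P(255,214,.136),P(186.5,214,.136)); print(P(147,162,.18),P(239,164,.18),P(193,163,.18),"wheels",P(194,137,.195),P(194,96,.212),P(197,51,.228))
```

```text
[ 0.5729 -0.0044] [ 0.5719 -0.1145] [ 0.5724 -0.0595]
[ 0.6043 -0.0274] [ 0.6021 -0.0985] [ 0.6032 -0.063 ] wheels [ 0.6197 -0.0632] [ 0.6468 -0.0628] [ 0.6763 -0.0646]
```

>>> step_arm:
  steps:
    - {"translation": [-1.2,0,0],"turn": 0}
    - {"translation": [-2.4,0,0],"turn": 0}
    - {"translation": [-3.6,0,0],"turn": 0}
    - {"translation": [-4.5,0,0],"turn": 0}
    - {"translation": [-5.2,0,0],"turn": 0}

```text
t: 11.45
tool_pos: [0.4478, -0.049, 0.097]
tcp_rot: [[-0.998, 0.067, -0.0], [0.067, 0.998, -0.0], [0.0, -0.0, -1.0]]
force: [0.3, -0.9, -3.0]
width: 0.2
gripper_force: 30.0
```

>>> step_arm:
  steps:
    - {"translation": [-0.3,0,0],"turn": 0}
    - {"translation": [-0.6,0,0],"turn": 0}
    - {"translation": [-0.9,0,0],"turn": 0}
    - {"translation": [-1.2,0,0],"turn": 0}
    - {"translation": [-1.2,0,0],"turn": 0}

```text
t: 11.95
tool_pos: [0.4589, -0.0498, 0.0972]
tcp_rot: [[-0.998, 0.068, 0.0], [0.068, 0.998, 0.0], [-0.0, 0.0, -1.0]]
force: [0.1, -0.2, -2.8]
width: 0.203
gripper_force: 30.0
```

>>> step_arm:
  steps:
    - {"translation": [-0.2,0,0],"turn": 0}
    - {"translation": [-0.5,0,0],"turn": 0}
    - {"translation": [-0.8,0,0],"turn": 0}
    - {"translation": [-1.0,0,0],"turn": 0}
    - {"translation": [-1.0,0,0],"turn": 0}

```text
t: 12.45
tool_pos: [0.468, -0.0504, 0.0968]
tcp_rot: [[-0.998, 0.068, -0.002], [0.068, 0.998, 0.0], [0.002, -0.0, -1.0]]
force: [-3.6, -0.6, -3.1]
width: 0.206
gripper_force: 30.0
```

```bash
cat > d.py <<'E'
import sys
from h import *
s=arm.state();print(s["tool_pos"],s["force"],s["torque"])
n=sys.argv[1]
cv2.imwrite(f"pics/t{n}.png",arm.snapshot("top"));cv2.imwrite(f"pics/s{n}.png",arm.snapshot("side"))
ref=cv2.imread("pics/top0.png").astype(int);t=cv2.imread(f"pics/t{n}.png").astype(int)
# chute: yellow-ish (wheel) vs grey floor at wheel places and dish inside
for x,y in((494,290),(497,246),(501,204)):
    u,v=int(149.65+x*.3),int(64.65+y*.3); f=lambda i:(i[v-5:v+6,u-5:u+6,2]-i[v-5:v+6,u-5:u+6,0]).mean().round(1)
    print("wheel place R-B:",f(ref),"->",f(t))
E
python3 d.py A
```

```text
[ 0.468  -0.0504  0.0968] [-3.562  -0.586  -3.0758] [ 0.1534  0.9958 -0.0374]
wheel place R-B: 75.0 -> 76.5
wheel place R-B: 76.1 -> 76.4
wheel place R-B: 76.2 -> 75.9
```

>>> step_arm:
  steps:
    - {"translation": [-0.2,0,0],"turn": 0}
    - {"translation": [-0.4,0,0],"turn": 0}
    - {"translation": [-0.6,0,0],"turn": 0}
    - {"translation": [-0.8,0,0],"turn": 0}
    - {"translation": [-0.8,0,0],"turn": 0}

```text
t: 13.05
tool_pos: [0.4766, -0.051, 0.0971]
tcp_rot: [[-0.998, 0.068, -0.0], [0.068, 0.998, -0.0], [0.0, -0.0, -1.0]]
force: [-4.6, 0.7, -3.0]
width: 0.207
gripper_force: 30.0
```

```bash
python3 d.py B
```

```text
[ 0.4766 -0.051   0.0971] [-4.6485  0.6831 -2.9693] [ 0.1485  1.2056 -0.0258]
wheel place R-B: 75.0 -> 68.0
wheel place R-B: 76.1 -> 72.5
wheel place R-B: 76.2 -> 26.4
```

The wheels are sliding. I'll press a little further and hold.

>>> step_arm:
  steps:
    - {"translation": [-0.2,0,0],"turn": 0}
    - {"translation": [-0.3,0,0],"turn": 0}
    - {"translation": [-0.3,0,0],"turn": 0}
    - {"translation": [-0.3,0,0],"turn": 0}
    - {"translation": [-0.3,0,0],"turn": 0}

```text
t: 13.65
tool_pos: [0.4795, -0.0513, 0.0971]
tcp_rot: [[-0.998, 0.068, -0.0], [0.068, 0.998, -0.0], [0.0, -0.0, -1.0]]
force: [-4.5, -1.0, -3.5]
width: 0.204
gripper_force: 30.0
```

>>> step_arm:
  steps:
    - {"translation": [0,0,0],"turn": 0}
    - {"translation": [0,0,0],"turn": 0}
    - {"translation": [0,0,0],"turn": 0}
    - {"translation": [0,0,0],"turn": 0}
    - {"translation": [0,0,0],"turn": 0}

```text
t: 14.15
tool_pos: [0.4795, -0.0512, 0.0971]
tcp_rot: [[-0.998, 0.068, 0.0], [0.068, 0.998, 0.0], [-0.0, 0.0, -1.0]]
force: [-4.5, -1.2, -4.1]
width: 0.206
gripper_force: 30.0
```

```bash
python3 d.py C
```

```text
[ 0.4795 -0.0512  0.0971] [-4.4608 -1.1892 -4.074 ] [ 0.0876  1.3368 -0.0845]
wheel place R-B: 75.0 -> 7.8
wheel place R-B: 76.1 -> 8.1
wheel place R-B: 76.2 -> 8.2
```

>>> step_arm:
  steps:
    - {"translation": [0.6,0,0],"turn": 0}
    - {"translation": [1.6,0,0],"turn": 0}
    - {"translation": [3.1,0,0],"turn": 0}
    - {"translation": [4.8,0,0],"turn": 0}
    - {"translation": [6.5,0,0],"turn": 0}

```text
t: 14.75
tool_pos: [0.415, -0.0468, 0.0977]
tcp_rot: [[-0.998, 0.068, 0.003], [0.068, 0.998, -0.0], [-0.003, 0.0, -1.0]]
force: [-0.2, -0.1, -3.0]
width: 0.204
gripper_force: 30.0
```

>>> step_arm:
  steps:
    - {"translation": [1,0,0],"turn": 0}
    - {"translation": [2,0,0],"turn": 0}
    - {"translation": [2,0,0],"turn": 0}
    - {"translation": [2,0,0],"turn": 0}

```text
t: 15.15
tool_pos: [0.3956, -0.0454, 0.0975]
tcp_rot: [[-0.998, 0.067, 0.002], [0.067, 0.998, 0.0], [-0.002, 0.0, -1.0]]
force: [1.1, 0.4, -3.1]
width: 0.203
gripper_force: 30.0
```

Run:
```python
from h import *
s=arm.state();print(tcp(),s["force"])
t=arm.snapshot("top");sd=arm.snapshot("side");cv2.imwrite("pics/tD.png",t);cv2.imwrite("pics/sD.png",sd)
# compare with picture before dispensing (same pose): pre crop source not stored at full size; use saturation
a=cv2.imread("pics/pre.png")
for nm,im,(v0,u0),off in(("top",t,(110,240),0),("side",sd,(150,190),396)):
    c=cv2.resize(im[v0:v0+130,u0:u0+120],None,fx=3.3,fy=3.3,interpolation=cv2.INTER_CUBIC)
    d=cv2.absdiff(c,a[:,off:off+396]).max(2)
    m=cv2.morphologyEx((d>30).astype(np.uint8),cv2.MORPH_OPEN,np.ones((7,7)))
    n,_,st,ce=cv2.connectedComponentsWithStats(m)
    for i in range(1,n): print(nm,st[i],ce[i].round(0))
```

```text
[[-0.9977  0.0675  0.0016  0.3956]
 [ 0.0675  0.9977  0.0001 -0.0454]
 [-0.0016  0.0002 -1.      0.0975]
 [ 0.      0.      0.      1.    ]] [ 1.1148  0.4385 -3.1292]
top [ 166   29   56  126 5539] [192.  91.]
top [170 234  35  32 835] [187. 249.]
top [154 243  51  33 648] [174. 263.]
top [160 287  32  33 770] [175. 303.]
top [145 294  22  32 423] [154. 311.]
top [173 322  14   9 113] [180. 326.]
side [142  70  10  12 111] [147.  76.]
side [155  81  10   9  85] [160.  85.]
side [167  88  10  11 103] [172.  93.]
side [181  97   9   9  78] [185. 101.]
side [192 104  11  10 103] [197. 108.]
side [205 115   8   8  63] [209. 118.]
side [263 137  16   9 131] [271. 141.]
side [255 182  35  28 535] [272. 195.]
side [309 196   9  10  83] [313. 200.]
side [329 198  24  15 240] [341. 205.]
side [314 210   8   8  62] [318. 214.]
```

>>> step_arm:
  steps:
    - {"translation": [-0.15,1.6,0],"turn": 0}
    - {"translation": [-0.4,4.3,0],"turn": 0}
    - {"translation": [-0.7,7.4,0],"turn": 0}
    - {"translation": [-1.0,10.5,0],"turn": 0}
    - {"translation": [-1.3,13.6,0],"turn": 0}

```text
t: 15.75
tool_pos: [0.4177, 0.0907, 0.0971]
tcp_rot: [[-0.998, 0.068, 0.001], [0.068, 0.998, 0.0], [-0.001, 0.0, -1.0]]
force: [0.9, -0.2, -2.5]
width: 0.201
gripper_force: 30.0
```

>>> step_arm:
  steps:
    - {"translation": [-0.3,3.1,0],"turn": -0.03}
    - {"translation": [-0.6,6.2,0],"turn": -0.07}
    - {"translation": [-0.9,9.3,0],"turn": -0.11}
    - {"translation": [-1.2,12.4,0],"turn": -0.14}
    - {"translation": [-1.4,14.2,0],"turn": -0.16}

```text
t: 16.25
tool_pos: [0.4411, 0.2331, 0.0969]
tcp_rot: [[-0.995, -0.095, 0.0], [-0.095, 0.995, 0.001], [-0.001, 0.001, -1.0]]
force: [-0.1, 0.4, -2.5]
width: 0.206
gripper_force: 30.0
```

>>> step_arm:
  steps:
    - {"translation": [0,0.6,0],"turn": 0}
    - {"translation": [0,1.0,0],"turn": 0}
    - {"translation": [0,1.0,1.5],"turn": 0}
    - {"translation": [0,1.0,3],"turn": 0}
    - {"translation": [0,1.0,4.5],"turn": 0}

```text
t: 16.75
tool_pos: [0.4397, 0.2383, 0.0518]
tcp_rot: [[-0.996, -0.089, 0.0], [-0.089, 0.996, -0.001], [-0.0, -0.001, -1.0]]
force: [0.3, 0.2, -3.4]
width: 0.202
gripper_force: 30.0
```

>>> step_arm:
  steps:
    - {"translation": [0,0,0.8],"turn": 0}
    - {"translation": [0,0,1.4],"turn": 0}
    - {"translation": [0,0,1.8],"turn": 0}
    - {"translation": [0,0,2.1],"turn": 0}
    - {"translation": [0,0,2.1],"turn": 0}

```text
t: 17.25
tool_pos: [0.4399, 0.2399, 0.0313]
tcp_rot: [[-0.996, -0.092, 0.001], [-0.092, 0.996, 0.0], [-0.001, 0.0, -1.0]]
force: [-1.5, -0.7, 0.2]
width: 0.199
gripper_force: 30.0
```

>>> step_arm:
  steps:
    - {"translation": [0,0,0.2],"turn": 0}
    - {"translation": [0,0,0.35],"turn": 0}
    - {"translation": [0,0,0.35],"turn": 0}

```text
t: 17.55
tool_pos: [0.4397, 0.2401, 0.0277]
tcp_rot: [[-0.996, -0.092, 0.0], [-0.092, 0.996, 0.0], [-0.0, 0.0, -1.0]]
force: [-1.3, -1.0, 1.1]
width: 0.199
gripper_force: 30.0
```

>>> step_arm:
  steps:
    - {"translation": [0,0,0.15],"turn": 0}
    - {"translation": [0,0,0.2],"turn": 0}
    - {"translation": [0,0,0.2],"turn": 0}

```text
t: 17.85
tool_pos: [0.4396, 0.2401, 0.0257]
tcp_rot: [[-0.996, -0.092, 0.0], [-0.092, 0.996, 0.0], [-0.0, 0.0, -1.0]]
force: [-1.7, -0.3, 2.4]
width: 0.204
gripper_force: 30.0
```

>>> step_arm:
  steps:
    - {"translation": [0,0,0],"turn": 0}
    - {"translation": [0,0,0],"turn": 0}
    - {"translation": [0,0,0],"turn": 0}
    - {"translation": [0,0,0],"turn": 0}
    - {"translation": [0,0,0],"turn": 0}
  fingers: 5.0

```text
t: 18.35
tool_pos: [0.4396, 0.2401, 0.0256]
tcp_rot: [[-0.996, -0.092, 0.0], [-0.092, 0.996, 0.0], [-0.0, 0.0, -1.0]]
force: [0.1, 0.3, 0.9]
width: 0.562
gripper_force: 0.0
```

>>> step_arm:
  steps:
    - {"translation": [0,0,-1],"turn": 0}
    - {"translation": [0,0,-4],"turn": 0}
    - {"translation": [0,0,-8],"turn": 0}
    - {"translation": [3,0,-12],"turn": 0}
    - {"translation": [6,0,-16],"turn": 0}

```text
t: 18.85
tool_pos: [0.3794, 0.234, 0.1875]
tcp_rot: [[-0.996, -0.091, 0.0], [-0.091, 0.996, -0.0], [-0.0, -0.0, -1.0]]
force: [0.0, 0.9, 0.2]
width: 0.571
gripper_force: 0.0
```

>>> step_arm:
  steps:
    - {"translation": [0,-4,0],"turn": 0}
    - {"translation": [0,-8,0],"turn": 0}
    - {"translation": [0,-12,0],"turn": 0}
    - {"translation": [0,-16,0],"turn": 0}
    - {"translation": [0,-20,0],"turn": 0}

```text
t: 19.35
tool_pos: [0.3981, 0.0338, 0.1865]
tcp_rot: [[-0.996, -0.092, 0.001], [-0.092, 0.996, 0.001], [-0.001, 0.001, -1.0]]
force: [1.0, -0.1, 0.1]
width: 0.567
gripper_force: 0.0
```

Run:
```python
from h import *
t=arm.snapshot("top");sd=arm.snapshot("side");cv2.imwrite("pics/tE.png",t);cv2.imwrite("pics/sE.png",sd)
r=cv2.imread("pics/top0.png")
# wheel colour: reference from wheel in top0
hs=cv2.cvtColor(t,cv2.COLOR_BGR2HSV);hr=cv2.cvtColor(r,cv2.COLOR_BGR2HSV)
print("wheel hsv",hr[150:155,295:301].reshape(-1,3).mean(0),"dish floor",hr[180:195,178:190].reshape(-1,3).mean(0))
for nm,im,ref in(("top",t,r),("side",sd,cv2.imread("pics/side0.png"))):
    d=cv2.absdiff(im,ref).max(2);m=cv2.morphologyEx((d>35).astype(np.uint8),cv2.MORPH_OPEN,np.ones((3,3)))
    n,_,st,ce=cv2.connectedComponentsWithStats(m)
    for i in range(1,n): print(nm,st[i],ce[i].round(0))
print("crop dish hue/val"); 
for v in range(160,216,4): print([f"{a[1]}/{a[2]}" for a in hs[v,158:214:4]])
```

```text
wheel hsv [ 16.9667 134.3667 163.6667] dish floor [ 13.1722 182.2889 181.1389]
top [290 120  16  36 456] [298. 137.]
top [202 163   7  49 214] [205. 187.]
top [180 165   4   3  12] [182. 166.]
top [190 164   6   3  18] [192. 165.]
top [166 166   8   8  38] [169. 169.]
top [152 170   8  46 255] [156. 190.]
top [184 170  13  25 216] [190. 183.]
top [162 177   5  37 124] [164. 195.]
top [339 181  38  23 636] [359. 193.]
top [327 191  11  10  87] [332. 196.]
top [  109   193   194   182 13203] [236. 273.]
top [185 196  13  12 109] [192. 202.]
top [188 211   7  25 142] [191. 223.]
top [195 210   5   3  15] [197. 211.]
top [176 212   4   3  12] [178. 213.]
top [182 214   6  26 123] [184. 226.]
top [131 235  43   7 200] [152. 239.]
top [124 239   5   3  15] [126. 240.]
top [  94  286   47   70 1712] [117. 312.]
top [   0  326   61   72 2992] [ 23. 366.]
top [113 356  39   9 232] [129. 361.]
top [212 357   3   3   9] [213. 358.]
top [ 60 360  13   8  79] [ 66. 364.]
top [183 361  18   8 107] [192. 365.]
top [ 255  369   47   34 1095] [278. 387.]
top [232 377   9  35 179] [235. 396.]
top [ 55
[... 2988 characters left out ...]
 '182/178', '158/161', '155/148', '179/164', '175/134', '177/130', '179/165', '172/101']
['162/154', '172/83', '174/91', '182/153', '180/130', '179/165', '182/188', '145/190', '132/209', '152/189', '182/136', '177/121', '179/168', '175/105']
['162/167', '169/86', '174/88', '184/158', '178/123', '180/159', '179/162', '132/205', '141/166', '131/185', '176/123', '175/118', '181/169', '176/106']
['163/155', '176/84', '176/87', '182/158', '178/123', '182/157', '181/166', '148/155', '133/177', '154/151', '179/145', '182/130', '178/168', '183/107']
['163/141', '171/85', '171/88', '183/171', '181/165', '184/175', '181/180', '178/166', '180/164', '179/148', '177/131', '182/116', '176/107', '173/102']
```

```bash
python3 -c "
from plant import arm
print(arm.close_job())"
```

```text
the job is handed in; nothing more can be done
None
```

I handed the job in: the vase stands upright on the cork mat, and the dish is back on its board with three wheel-coloured blobs in the top image (the chute is empty); I didn't move any bystander on purpose, but the arm hid the carving tool in the final check.

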